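# Click the spice rack's sliding stop into its notch

### The arm

A 7-joint arm with a two-finger parallel gripper is mounted at the origin on a cart in front of the work surface, level with it; the furniture and walls round the work are solid. World frame = base frame: x ahead of the robot, y to its left, z up, the work surface at z = 0. Lengths are in m, angles in rad, forces in N, time in s.
With the tool pointing down it reaches from about 0.425 to 0.925 m from the base axis. Payload 6.8 kg.
Tool frame: the origin (TCP) lies at the very end of the fingers, on their centre line; the grasp point (between the pads) lies 19 mm behind it; z points along the fingers, y is the line along which they close (so a half turn about z gives the same grasp; the last joint's range is limited). The gripper opens to 85 mm and grips with 20 to 120 N. Pads are 22 mm wide; open, the fingers measure 114 mm over their backs; the gripper's body (76 mm by 85 mm) begins 54 mm behind the grasp point. The pads swing forward as they close: fully open they stand 13 mm farther back than shut.
Start: joints at [1.214, 0.477, 0.022, 1.555, -0.011, 1.109, -0.083], TCP at [0.166, -0.654, 0.231] pointing down, gripper open.
Joint ranges: [-2.96, 2.96], [-0.34, 2.1], [-1.41, 1.46], [0.24, 2.44], [-1.37, 4.51], [0.17, 1.92], [-2.96, 2.96]. Speed limits (rad/s): [2.39, 2.39, 3.14, 3.14, 3.14, 3.14, 3.14].

### API

Orientations are given as a rotation vector (axis times angle).
In Python, from bench import r gives the robot as it stands.
- The arm moves only by the tool play_rows, never from a script. Its argument "targets" is text: rows parted by semicolons, each of 5 numbers parted by spaces: the closure, from -1 (fully open) to 1 (shut), then the shift along the tool's x, y, z in m, then the turn about the tool's z in rad. In form: gripper dx dy dz spin; .... A call has 1 to 8 rows; each row is the pose to reach, as a shift and turn from the pose commanded when the call began, along the tool's axes at that moment; what a row does not reach only later rows make up. A row lasts 1/12 s, in which the tool goes at most 41.7 mm and 7.16 degrees, less where a joint would pass 70% of its speed; a pose out of reach is approached as far as the arm can. A call with a gripper value outside its range is refused whole. The fingers move at their own pace and stop on an object; "squeeze" is the grip in N (left out, the last holds). Time passes only in rows, so rows that repeat a pose let the fingers close. It gives the time, the measured TCP pose, the force, the opening and the grip force at its end, in the units of the state.
- r.get_obs(): the state, without advancing time (a new reading comes with each control period).
- r.grab_frame(name): name is "scene" or "side" or "wrist"; returns the picture (480x640x3 uint8, red, green, blue); there is no depth.
- r.camera_info(name): a dict with "fov_y" (degrees; the focal length in pixels is half the picture's height over the tangent of half this angle, whatever the lens; pixels are square), "cx", "cy" (the principal point, pixels), "position" and "rotation" of the camera in the world. Camera axes: x right, y down, z forward; pixel columns grow to the right and rows downward; lengths in m; the calibration is good to about 2 mm. A picture is of the moment at which its call begins: read the wrist's pose just before it. camera_info takes no time and is no camera call; for the wrist camera it gives the pose at the moment of the call.
- r.hand_in(): hands the job in; it is judged then, once.
The state is a dict: "clock": time; "joints": joint angles; "qvel": joint speeds; "tau": joint torques, N m; "tcp_pos": TCP position; "orientation": TCP orientation; "contact_force": force on the tool from outside, world axes, zero at the start; "moment": the same for the moment, N m; "grip_width": finger opening in m; "gripper_force": force on a finger pad.
Only numpy, scipy, OpenCV 4.12 (cv2) and the standard library are available. Lean on these libraries where they do the work, as an engineer would, in place of code of your own. Each camera call takes 0.05 s, during which the arm holds its last target. There are 200 camera calls.

### The job

Push the upright sliding stop of the spice rack along its rail so that it gathers the three jars towards the end wall, until its spring pin drops into the notch in the rail and stays there; push gently, and do not ram it on against the notch's far wall. Push only on the bare metal back of the stop with the fingertips: do not pinch it, and let the stop move the jars, without touching or tipping them yourself. Leave the salt shaker and the jam jar where they stand, and take the hand away at the end.

Things in the scene. Friction and masses are not known exactly. Their poses are not given: they have to be found in the camera images.
- rack: fixed wooden spice rack, base board 78 mm (x) by 350 mm (y), 10 mm thick, on which the jars stand; origin under the middle of its lane, on the worktop, z up. The lane, 51 mm wide, runs along the rack's own y between a steel rail (rack x -37 to -26 mm, 30 to 32 mm high) and a back wall (x +25 to +33 mm, 32 mm high). The lane behind the stop (-y) is empty and open-ended.
- stop (a joint): the sliding stop's place along the rail, m, growing along rack +y, towards jars and end wall; range 0 to 0.125; starts at 0 to 0.04. In the notch: 0.110 +-0.001. It slides at 1 to 4 N; a low hump, its crest 9 mm before the notch, needs about 6 N; past it the stop snaps into the notch by itself and the force falls away. The notch's far wall is a steep, hard stop 1 mm on. In the notch the jars have 7 mm of slack.
- stop_back (a point): point on the middle of the stop's bare aluminium back face, the face to push: it looks along the rack's -y, 42 mm wide (x), from 12 to 95 mm above the worktop; this point is 55 mm above the worktop. The plate is 10 mm thick. Its carriage on the rail does not reach behind this face.
- stop_cover: grey plastic cover on the stop, 2 mm thick: it covers the jar side (face 12 mm ahead of the back face) and wraps the two side edges (46 mm across), starting 4 mm ahead of the back face. Not to be touched by the robot. Origin on the worktop level, under the middle of the stop's plate
- stop_pin (a joint): height in m of the stop's sprung pin (a small black-capped pin through the carriage, with a roller on the rail's top edge) above the notch's floor: about 0.0025 on the rail before the notch, 0.0035 on the hump, 0 when dropped into the notch
- notch (a point): the floor of the notch in the top edge of the rail, 5 mm deep, where the pin's roller must come to lie; the roller lies 13 mm ahead (rack +y) of the stop's back face and 31.5 mm towards the rail (rack -x)
- end_wall (a point): foot of the inner face of the 60 mm high wooden end wall that closes the rack's lane at its +y end, at the middle of the lane (rack y +163 mm)
- spice_a: loose spice jar, 41 mm across, 106 mm tall, about 0.11 kg, standing upright in the rack's lane; dark cap; origin at the centre of its underside, z up
- seed_jar: loose spice jar, 41 mm across, 106 mm tall, about 0.11 kg, standing upright in the rack's lane; yellow cap; origin at the centre of its underside, z up
- spice_c: loose spice jar, 41 mm across, 106 mm tall, about 0.11 kg, standing upright in the rack's lane; dark cap; origin at the centre of its underside, z up
- salt_shaker: salt shaker, 44 mm across, 90 mm tall, loose, standing beyond the rack on the left: leave alone; origin at the centre of its underside
- jam_jar: jam jar, 68 mm across, 84 mm tall, loose, standing beyond the rack on the right: leave alone; origin at the centre of its underside
Things that resemble listed ones, but are neither listed nor needed, are in the scene too. Leave any green or red look-alike of the spice_a alone.

How it is judged:
By the outcome, as a careful person would: the job done as asked, in the order asked, and still so for the second after the job is handed in, with the robot touching nothing.
It also fails if it takes over 40 s, if anything falls off the work surface, if the arm or the gripper's body presses on something with over 40 N, if the wrist force passes 120 N, or if a joint passes its speed limit or range.

## Working session

There is one attempt and no reset: what is moved stays moved. The work goes in short steps, Python scripts to look and compute and a tool call to move; the robot and the scene stay as the last step left them, time stands still between calls to the robot, and variables do not carry over. Pictures are saved under pics/ and viewed, at most 10 in all, crops included, and the job is handed in when it is done.

Besides the shell and the picture viewer there is one more tool, called after ">>>" by a JSON object that holds its "fn" and its "kwargs", one argument or row to a line. play_rows: Moves the arm, as the interface text tells. Its arguments: {"type":"object","properties":{"targets":{"type":"string"},"squeeze":{"type":"number"}},"required":["targets"]}

```bash
ls; mkdir -p pics
python3 - <<'E'
from bench import r
import cv2,numpy as np
o=r.get_obs();print({k:np.round(v,4) for k,v in o.items()})
for n in("scene","side"):
    c=r.camera_info(n);print(n,c)
    cv2.imwrite(f"pics/{n}0.png",r.grab_frame(n)[:,:,::-1])
E
```

```text
pics
{'clock': np.float64(0.0), 'joints': array([ 1.2139,  0.4778,  0.0223,  1.5565, -0.0115,  1.1093, -0.0831]), 'qvel': array([ 0.0003, -0.0002,  0.001 ,  0.0003,  0.0002,  0.001 , -0.0024]), 'tau': array([ 4.00000e-04, -5.96445e+01,  1.60810e+00, -2.81194e+01,
        1.25000e-02,  9.40000e-03,  0.00000e+00]), 'tcp_pos': array([ 0.166 , -0.6536,  0.2303]), 'orientation': array([-3.1155e+00, -3.8960e-01,  6.0000e-04]), 'contact_force': array([0.6154, 0.0426, 0.3046]), 'moment': array([-0.0059, -0.0073,  0.0362]), 'gripper_force': np.float64(0.0), 'grip_width': np.float64(0.0856)}
scene {'fov_y': 42.44816182738378, 'cx': 301.97756289154023, 'cy': 237.8399502629259, 'position': array([0.00437923, 0.56108353, 0.75805803]), 'rotation': array([-1.01199772,  2.4098926 , -1.11174562])}
side {'fov_y': 49.289063894728116, 'cx': 317.7862053900294, 'cy': 235.7762902427711, 'position': array([0.33338849, 0.74591473, 0.81889919]), 'rotation': array([-0.4672692 ,  2.75176137, -1.17648301])}
```

View pics/scene0.png

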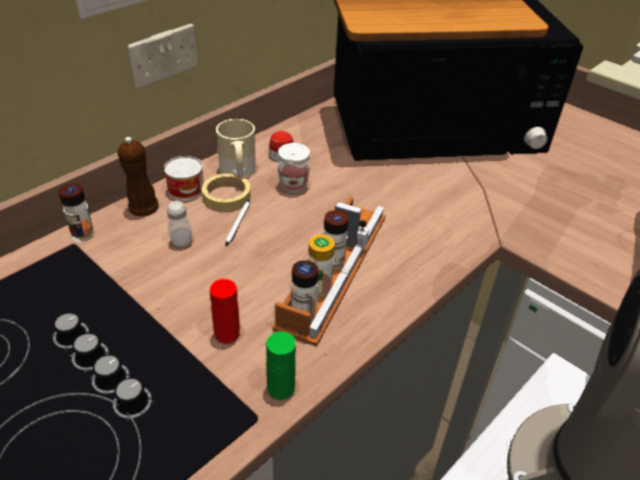

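View pics/side0.png

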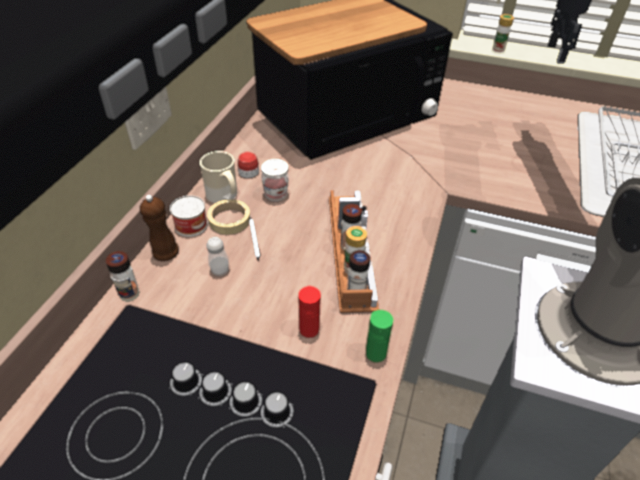

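Scene: rack with its end wall at (295,318), three jars (305,285), (322,255), (336,230), grey stop at (348,222), black pin near (362,235). Salt shaker is at (180,225), jam jar at (293,168). Look-alikes for the jars are red (225,310), green (281,365) and a stray spice jar at (75,210). The only stop candidate is the grey plate at (348,222) in scene and (350,200) in side. Close crops next.

```bash
cat > h.py <<'E'
import numpy as np,cv2
from scipy.spatial.transform import Rotation as R
from bench import r
def cam(n):
    c=r.camera_info(n);f=240/np.tan(np.radians(c['fov_y']/2));return c,f,R.from_rotvec(c['rotation']).as_matrix() if np.ndim(c['rotation'])==1 else np.array(c['rotation'])
def ray(n,u,v):
    c,f,M=cam(n);d=M@np.array([(u-c['cx'])/f,(v-c['cy'])/f,1]);return c['position'],d/np.linalg.norm(d)
def plane(n,u,v,z):
    p,d=ray(n,u,v);return p+d*(z-p[2])/d[2]
def proj(n,X):
    c,f,M=cam(n);q=M.T@(np.array(X)-c['position']);return np.array([c['cx']+f*q[0]/q[2],c['cy']+f*q[1]/q[2]])
def tri(a,b):
    (p,d),(q,e)=ray(*a),ray(*b);s=np.linalg.lstsq(np.c_[d,-e],q-p,rcond=None)[0]
    A,B=p+s[0]*d,q+s[1]*e;return (A+B)/2,np.linalg.norm(A-B)
E
python3 - <<'E'
import cv2,numpy as np
a=cv2.imread('pics/scene0.png')[195:345,268:393];b=cv2.imread('pics/side0.png')[185:315,322:387]
a=cv2.resize(a,None,fx=4,fy=4,interpolation=3)
b=cv2.resize(b,None,fx=4.6,fy=4.6,interpolation=3)
print(a.shape,b.shape)
o=np.zeros((600,800,3),np.uint8);o[:600,:500]=a;o[:b.shape[0],500:500+b.shape[1]]=b
cv2.imwrite('pics/crop.png',o)
E
```

```text
(600, 500, 3) (598, 299, 3)
```

View pics/crop.png

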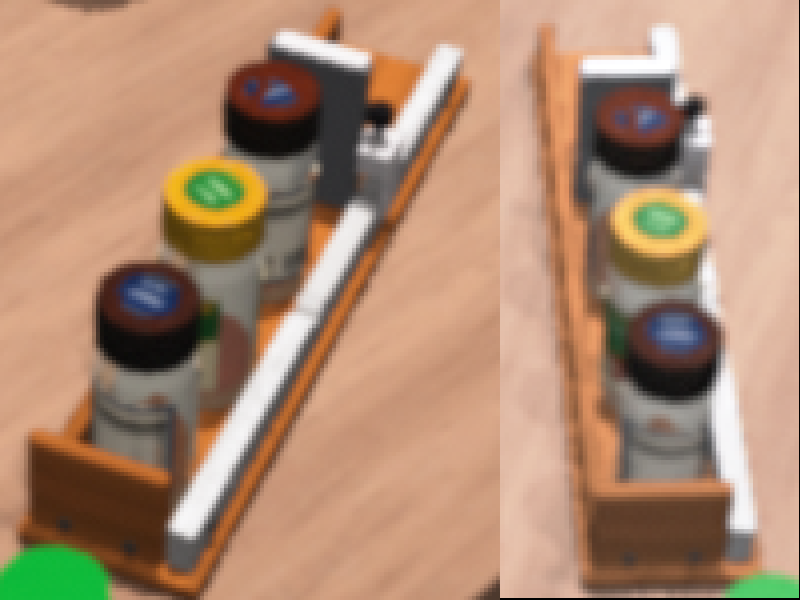

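Run:
```python
from h import *
S=lambda u,v:("scene",268+u/4-.4,195+v/4-.4)
D=lambda u,v:("side",322+(u-500)/4.6-.4,185+v/4.6-.4)
P=lambda n,a,z:print(n,np.round(plane(*a,z),4))
P("rail far R S",S(463,50),.032);P("rail near R S",S(203,537),.032)
P("rail near L S",S(170,530),.032);P("rail far L S",S(436,45),.032)
P("rail far L D",D(652,27),.032);P("rail far R D",D(678,27),.032);P("rail near R D",D(755,532),.032);P("rail near L",D(730,532),.032)
P("wall out L S",S(30,435),.06);P("wall out R S",S(172,483),.06)
P("wall out L D",D(585,493),.06);P("wall out R D",D(732,493),.06)
P("base nr S",S(195,596),.01);P("base fr S",S(470,88),.01);P("base nl S",S(22,535),.01)
P("base nl D",D(582,580),.01);P("base nr D",D(760,575),.01)
for n,a,b in(("stop front L",(272,48),(582,75)),("stop front R",(368,73),(680,75)),("stop back L",(278,30),(583,60)),("stop back R",(370,55),(680,60))):
  print(n,np.round(plane(*S(*a),.095),4),np.round(plane(*D(*b),.095),4),np.round(tri(S(*a),D(*b))[0],4),tri(S(*a),D(*b))[1])
print("pin",tri(S(378,105),D(695,100)))
for n,a,b in(("a",(273,85),(640,113)),("seed",(215,185),(658,215)),("c",(150,290),(674,327))):
  print(n,plane(*S(*a),.106),plane(*D(*b),.106))
```

```text
rail far R S [ 0.5413 -0.2169  0.032 ]
rail near R S [0.4173 0.0913 0.032 ]
rail near L S [0.4286 0.098  0.032 ]
rail far L S [ 0.5527 -0.2104  0.032 ]
rail far L D [ 0.5526 -0.2112  0.032 ]
rail far R D [ 0.5399 -0.2159  0.032 ]
rail near R D [0.4195 0.0976 0.032 ]
rail near L [0.4294 0.1012 0.032 ]
wall out L S [0.4829 0.1205 0.06  ]
wall out R S [0.4279 0.0987 0.06  ]
wall out L D [0.4873 0.1243 0.06  ]
wall out R D [0.4304 0.1039 0.06  ]
base nr S [0.4114 0.1008 0.01  ]
base fr S [ 0.5363 -0.2198  0.01  ]
base nl S [0.4802 0.1278 0.01  ]
base nl D [0.4846 0.1294 0.01  ]
base nr D [0.4142 0.1015 0.01  ]
stop front L [ 0.5531 -0.0898  0.095 ] [ 0.5561 -0.0891  0.095 ] [ 0.5577 -0.0953  0.0895] 0.0001547216470457162
stop front R [ 0.5127 -0.107   0.095 ] [ 0.513  -0.1048  0.095 ] [ 0.5137 -0.108   0.0931] 0.0013285826041388646
stop back L [ 0.56   -0.1011  0.095 ] [ 0.5588 -0.0997  0.095 ] [ 0.5588 -0.0996  0.0958] 0.0011039141587549858
stop back R [ 0.5204 -0.1171  0.095 ] [ 0.5159 -0.1154  0.095 ] [ 0.5146 -0.1092  0.1014] 0.001944287785689297
pin (array([ 0.50492343, -0.10598993,  0.08173778]), np.float64(0.0011138619925032565))
a [ 0.52658834 -0.06074084  0.106     ] [ 0.52013695 -0.05988782  0.106     ]
seed [0.49938008 0.00311014 0.106     ] [0.49409613 0.00209238 0.106     ]
c [0.47452366 0.06511387 0.106     ] [0.46950381 0.06463345 0.106     ]
```

```bash
cat >> h.py <<'E'
psi=np.radians(21.4);ey=np.array([-np.sin(psi),np.cos(psi),0]);ex=np.array([np.cos(psi),np.sin(psi),0])
SB=np.array([.539,-.109,.055])
def st():
    o=r.get_obs();return o,R.from_rotvec(o['orientation']).as_matrix()
def rack(p): # relative to stop back start point
    d=np.array(p)-SB;return np.round([d@ex*1e3,d@ey*1e3,p[2]*1e3],1)
E
python3 - <<'E'
from h import *
o,T=st();print(np.round(T,3));print("tool x angle to ey deg",[np.degrees(np.arctan2(*(v[:2][::-1])))for v in(T[:,0],ey)])
for n,u,v in(("scene",352,152),("scene",548,148),("side",308,147),("side",440,110),("side",600,160)):print(n,u,v,np.round(plane(n,u,v,0),3))
print("microwave top",plane("side",250,20,.3),plane("side",445,30,.25))
# notch mark
print("notch",rack(plane("scene",268+303/4-.4,195+312/4-.4,.031)))
g=SB-.05*ey;g[2]=.2
print(g,"delta tool",np.round(T.T@(g-o['tcp_pos']),4), "joints",np.round(o['joints'],3))
E
```

```text
[[ 0.969  0.246 -0.001]
 [ 0.246 -0.969  0.002]
 [-0.    -0.002 -1.   ]]
tool x angle to ey deg [np.float64(14.254812903257845), np.float64(111.4)]
scene 352 152 [ 0.741 -0.355  0.   ]
scene 548 148 [ 0.444 -0.695  0.   ]
side 308 147 [ 0.734 -0.388  0.   ]
side 440 110 [ 0.424 -0.713  0.   ]
side 600 160 [-0.027 -0.604  0.   ]
microwave top [ 0.90914368 -0.44513232  0.3       ] [ 0.45162035 -0.68794545  0.25      ]
notch [-31.   97.9  31. ]
[ 0.55724384 -0.15555279  0.2       ] delta tool [ 0.5018 -0.3864  0.031 ] joints [ 1.214  0.478  0.022  1.556 -0.011  1.109 -0.083]
```

>>> {"fn": "play_rows", "kwargs": {
  "targets": "1 0.03 -0.023 0 -0.12; 1 0.06 -0.047 0 -0.24; 1 0.09 -0.07 0 -0.36; 1 0.12 -0.093 0 -0.48; 1 0.155 -0.118 0 -0.6; 1 0.185 -0.142 0 -0.72; 1 0.22 -0.168 0 -0.84; 1 0.25 -0.193 0 -0.95",
  "squeeze": 20
}}

```text
clock: 0.77
tcp_pos: [0.3619, -0.4038, 0.2312]
orientation: [-2.589, -1.78, 0.0]
contact_force: [0.3, -0.7, 0.2]
grip_width: -0.0001
gripper_force: 0.0
```

```bash
cat > n.py <<'E'
from h import *
import sys
o,T=st();g=SB+float(sys.argv[1])*ey;g[2]=float(sys.argv[2])
a=np.arctan2(T[1,0],T[0,0]);print("t",o['clock'],"rack",rack(o['tcp_pos']),"F",np.round(R.from_euler('z',-psi).apply(o['contact_force']),2),"grip",o['grip_width'])
print("delta tool",np.round(T.T@(g-o['tcp_pos']),4),"spin",round(-(np.radians(111.4)-a),4),"q",np.round(o['joints'],2))
E
python3 n.py -0.055 0.2
```

```text
t 0.7667 rack [-272.5 -209.9  231.2] F [ 0.05 -0.73  0.25] grip -0.0001081690645941822
delta tool [0.2981 0.0969 0.0311] spin -0.7396 q [ 0.96  0.28 -0.29  1.86  0.09  1.02  0.27]
```

>>> {"fn": "play_rows", "kwargs": {
  "targets": "1 0.035 0.012 0.004 -0.11; 1 0.07 0.024 0.008 -0.22; 1 0.105 0.035 0.012 -0.33; 1 0.145 0.048 0.016 -0.44; 1 0.18 0.06 0.02 -0.55; 1 0.22 0.072 0.024 -0.66; 1 0.26 0.085 0.028 -0.74; 1 0.298 0.097 0.031 -0.74"
}}

```text
clock: 1.43
tcp_pos: [0.5602, -0.1617, 0.1997]
orientation: [-1.772, -2.593, 0.0]
contact_force: [-0.1, -0.4, -0.3]
grip_width: -0.0
gripper_force: 0.0
```

>>> {"fn": "play_rows", "kwargs": {
  "targets": "1 0 0 0 0; 1 0 0 0 0; 1 0 0 0 0; 1 0 0 0 0"
}}

```text
clock: 1.77
tcp_pos: [0.5587, -0.1651, 0.2]
orientation: [-1.781, -2.588, 0.002]
contact_force: [0.5, -0.4, 0.7]
grip_width: -0.0
gripper_force: 0.0
```

```bash
python3 n.py -0.05 0.065
python3 - <<'E'
from h import *
a=r.grab_frame("scene")[140:290,260:460,::-1];b=r.grab_frame("side")[130:280,280:480,::-1];w=r.grab_frame("wrist")[:,:,::-1]
o=np.zeros((600,800,3),np.uint8);o[:300,:400]=cv2.resize(a,(400,300),interpolation=3);o[300:,:400]=cv2.resize(b,(400,300),interpolation=3);o[:300,400:]=cv2.resize(w,(400,300))
cv2.imwrite('pics/a1.png',o)
E
```

```text
t 1.7667 rack [ -2.2 -59.4 200. ] F [ 0.34 -0.51  0.66] grip -2.4111401455063765e-06
delta tool [0.0094 0.0023 0.135 ] spin -0.0081 q [ 0.59  0.41 -0.52  1.79  0.24  1.01  0.34]
```

View pics/a1.png

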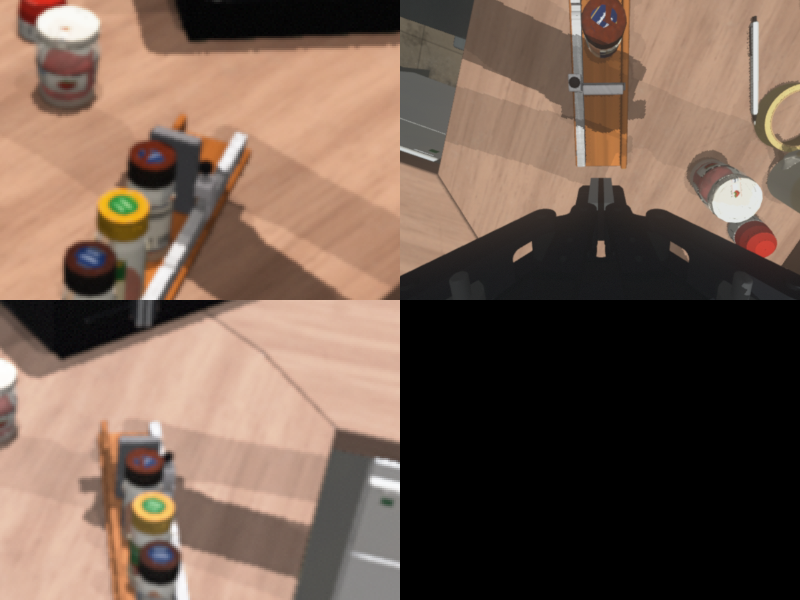

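Wrist view (top right) shows the stop from above with its back edge at about wrist px (293..355,151), square to the fingers and centred on them. Scene and side show nothing else in the way.

Run:
```python
from h import *
o,T=st();c=r.camera_info("wrist");print("cam in tool",np.round(T.T@(c['position']-o['tcp_pos']),3))
w=r.grab_frame("wrist");cv2.imwrite('pics/w1.png',cv2.resize(w[90:200,240:400,::-1],(800,550),interpolation=3))
for u,v in((293,152),(355,150)):print(rack(plane("wrist",u,v,.095)))
```

```text
cam in tool [ 0.068 -0.001 -0.143]
[-19.9   0.6  95. ]
[20.5  1.6 95. ]
```

View pics/w1.png

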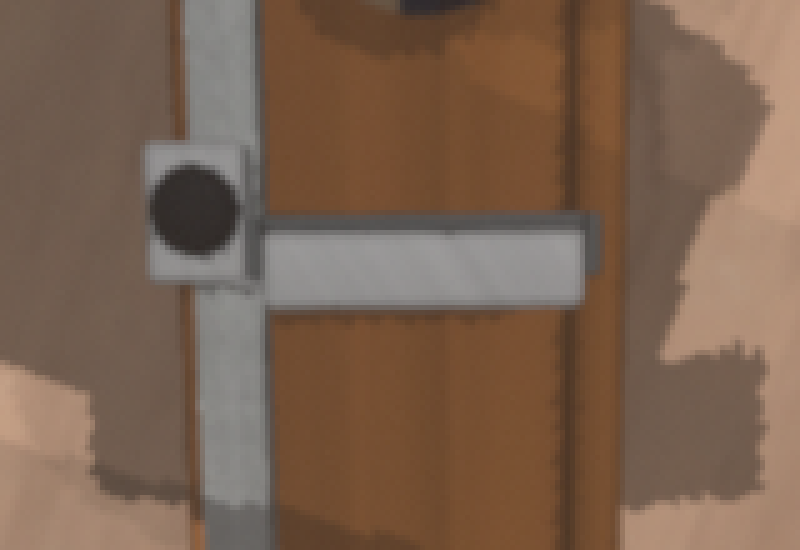

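>>> {"fn": "play_rows", "kwargs": {
  "targets": "1 0.002 0 0.02 0; 1 0.005 0 0.045 0; 1 0.008 0.001 0.075 0; 1 0.009 0.002 0.105 0; 1 0.009 0.002 0.13 0; 1 0.009 0.002 0.143 0; 1 0.009 0.002 0.143 0; 1 0.009 0.002 0.143 0"
}}

```text
clock: 2.63
tcp_pos: [0.5584, -0.1545, 0.0576]
orientation: [-1.778, -2.59, 0.0]
contact_force: [0.1, 0.9, 0.6]
grip_width: 0.0
gripper_force: 0.0
```

```bash
python3 n.py -0.012 0.055
```

```text
t 2.6333 rack [  1.4 -49.4  57.6] F [0.45 0.76 0.65] grip 2.0776302970586243e-05
delta tool [ 0.0374 -0.0017  0.0026] spin -0.0062 q [ 0.51  0.58 -0.46  1.9   0.37  0.75  0.22]
```

>>> {"fn": "play_rows", "kwargs": {
  "targets": "1 0.006 0 0 0; 1 0.012 0 0 0; 1 0.018 0 0.001 0; 1 0.023 -0.001 0.001 0; 1 0.027 -0.001 0.002 0; 1 0.03 -0.001 0.002 0; 1 0.032 -0.001 0.002 0; 1 0.033 -0.001 0.002 0"
}}

```text
clock: 3.3
tcp_pos: [0.5455, -0.1234, 0.0554]
orientation: [1.777, 2.591, 0.0]
contact_force: [0.7, 0.2, -0.4]
grip_width: -0.0001
gripper_force: 0.0
```

>>> {"fn": "play_rows", "kwargs": {
  "targets": "1 0.001 0 0 0; 1 0.002 0 0 0; 1 0.003 0 0 0; 1 0.004 0 0 0; 1 0.005 0 0 0; 1 0.006 0 0 0; 1 0.007 0 0 0; 1 0.008 0 0 0"
}}

```text
clock: 3.97
tcp_pos: [0.5435, -0.1188, 0.0555]
orientation: [1.779, 2.586, -0.002]
contact_force: [2.8, -8.1, -1.1]
grip_width: -0.0002
gripper_force: 0.0
```

```bash
python3 n.py 0.0 0.055
```

```text
t 3.9667 rack [  0.6 -10.8  55.5] F [-0.34 -8.53 -1.06] grip -0.00017470192122277805
delta tool [ 0.0108 -0.0007  0.0005] spin -0.0077 q [ 0.46  0.56 -0.46  1.95  0.37  0.71  0.14]
```

>>> {"fn": "play_rows", "kwargs": {
  "targets": "1 0.001 0 0 0; 1 0.002 0 0 0; 1 0.003 0 0 0; 1 0.004 0 0 0; 1 0.005 0 0 0; 1 0.006 0 0 0; 1 0.007 0 0 0; 1 0.008 0 0 0"
}}

```text
clock: 4.63
tcp_pos: [0.5398, -0.1088, 0.0554]
orientation: [1.777, 2.59, 0.0]
contact_force: [1.0, -2.2, 0.7]
grip_width: -0.0002
gripper_force: 0.0
```

```bash
python3 n.py 0.0 0.055
```

```text
t 4.6333 rack [ 0.8 -0.1 55.4] F [ 0.14 -2.44  0.66] grip -0.00017900869839681646
delta tool [ 0.0001 -0.0008  0.0004] spin -0.0056 q [ 0.45  0.55 -0.46  1.96  0.37  0.71  0.13]
```

>>> {"fn": "play_rows", "kwargs": {
  "targets": "1 0.002 0 0 0; 1 0.004 0 0 0; 1 0.006 0 0 0; 1 0.008 0 0 0; 1 0.01 0 0 0; 1 0.012 0 0 0; 1 0.014 0 0 0; 1 0.016 0 0 0"
}}

```text
clock: 5.3
tcp_pos: [0.5338, -0.0937, 0.0553]
orientation: [-1.777, -2.59, 0.0]
contact_force: [1.3, -3.5, 0.8]
grip_width: -0.0
gripper_force: 0.0
```

>>> {"fn": "play_rows", "kwargs": {
  "targets": "1 0.002 0 0 0; 1 0.004 0 0 0; 1 0.006 0 0 0; 1 0.008 0 0 0; 1 0.01 0 0 0; 1 0.012 0 0 0; 1 0.014 0 0 0; 1 0.016 0 0 0"
}}

```text
clock: 5.97
tcp_pos: [0.5282, -0.0789, 0.0554]
orientation: [1.778, 2.59, -0.0]
contact_force: [1.5, -4.3, 0.5]
grip_width: 0.0002
gripper_force: 0.0
```

```bash
python3 n.py 0.06 0.055
python3 - <<'E'
from h import *
a=r.grab_frame("scene")[195:345,260:400,::-1];b=r.grab_frame("side")[180:315,310:400,::-1]
o=np.zeros((600,800,3),np.uint8);o[:450,:420]=cv2.resize(a,(420,450),interpolation=3);o[:540,430:790]=cv2.resize(b,(360,540),interpolation=3)
cv2.imwrite('pics/a2.png',o)
E
```

```text
t 5.9667 rack [ 1.  31.9 55.4] F [-0.2  -4.52  0.53] grip 0.0002071676484437201
delta tool [ 0.0281 -0.0011  0.0003] spin -0.0057 q [ 0.4   0.53 -0.47  2.    0.37  0.69  0.07]
```

View pics/a2.png

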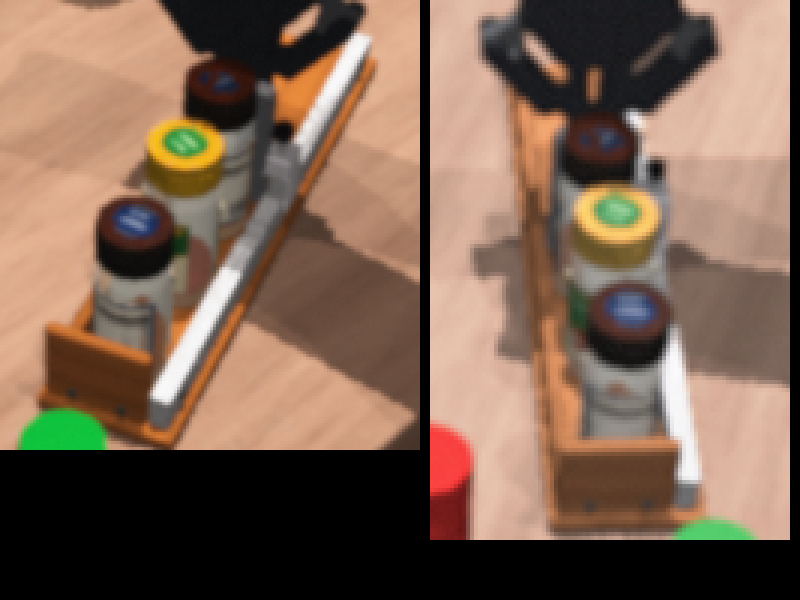

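The jars are upright and gathering, and the stop runs free at about 4.5 N. I'll continue, slowing before the hump.

>>> {"fn": "play_rows", "kwargs": {
  "targets": "1 0.002 0 0 0; 1 0.004 0 0 0; 1 0.006 0 0 0; 1 0.008 0 0 0; 1 0.01 0 0 0; 1 0.012 0 0 0; 1 0.014 0 0 0; 1 0.016 0 0 0"
}}

```text
clock: 6.73
tcp_pos: [0.5224, -0.064, 0.0553]
orientation: [1.778, 2.59, -0.0]
contact_force: [3.3, -3.9, -1.0]
grip_width: 0.0004
gripper_force: 0.0
```

>>> {"fn": "play_rows", "kwargs": {
  "targets": "1 0.001 0 0 0; 1 0.002 0 0 0; 1 0.003 0 0 0; 1 0.004 0 0 0; 1 0.005 0 0 0; 1 0.006 0 0 0; 1 0.007 0 0 0; 1 0.008 0 0 0"
}}

```text
clock: 7.4
tcp_pos: [0.5196, -0.0565, 0.0553]
orientation: [-1.778, -2.59, 0.0]
contact_force: [2.8, -2.8, -0.1]
grip_width: 0.0002
gripper_force: 0.0
```

```bash
python3 n.py 0.06 0.055
```

```text
t 7.4 rack [ 1.1 56.  55.3] F [ 1.57 -3.66 -0.07] grip 0.00015406808461996538
delta tool [ 0.004  -0.0011  0.0003] spin -0.0055 q [ 0.37  0.52 -0.47  2.03  0.37  0.68  0.03]
```

>>> {"fn": "play_rows", "kwargs": {
  "targets": "1 0.0008 0 0 0; 1 0.0016 0 0 0; 1 0.0024 0 0 0; 1 0.0032 0 0 0; 1 0.004 0 0 0"
}}

```text
clock: 7.82
tcp_pos: [0.5182, -0.0528, 0.0553]
orientation: [1.778, 2.59, 0.0]
contact_force: [1.6, -4.6, 0.1]
grip_width: -0.0002
gripper_force: 0.0
```

>>> {"fn": "play_rows", "kwargs": {
  "targets": "1 0.0007 0 0 0; 1 0.0014 0 0 0; 1 0.002 0 0 0"
}}

```text
clock: 8.07
tcp_pos: [0.5179, -0.0519, 0.0554]
orientation: [1.778, 2.589, -0.001]
contact_force: [3.2, -7.5, -0.7]
grip_width: -0.0002
gripper_force: 0.0
```

>>> {"fn": "play_rows", "kwargs": {
  "targets": "1 0.0007 0 0 0; 1 0.0014 0 0 0; 1 0.002 0 0 0"
}}

```text
clock: 8.32
tcp_pos: [0.5172, -0.0504, 0.0554]
orientation: [1.778, 2.588, -0.001]
contact_force: [1.1, -7.0, 0.4]
grip_width: 0.0
gripper_force: 0.0
```

```bash
python3 n.py 0.06 0.055
```

```text
t 8.3167 rack [ 1.1 62.5 55.4] F [-1.58 -6.93  0.35] grip 2.4746402967061693e-05
delta tool [-0.0025 -0.0011  0.0004] spin -0.0068 q [ 0.36  0.51 -0.47  2.04  0.37  0.67  0.01]
```

Force is rising to about 7 N, so it's climbing the hump. I'll use small steps.

>>> {"fn": "play_rows", "kwargs": {
  "targets": "1 0.0005 0 0 0; 1 0.001 0 0 0; 1 0.001 0 0 0"
}}

```text
clock: 8.57
tcp_pos: [0.5163, -0.048, 0.0553]
orientation: [-1.778, -2.59, -0.0]
contact_force: [-0.2, -2.4, -0.3]
grip_width: 0.0002
gripper_force: 0.0
```

>>> {"fn": "play_rows", "kwargs": {
  "targets": "1 0.0005 0 0 0; 1 0.001 0 0 0; 1 0.001 0 0 0"
}}

```text
clock: 8.82
tcp_pos: [0.5156, -0.0461, 0.0552]
orientation: [-1.776, -2.59, -0.001]
contact_force: [0.5, -0.1, -0.1]
grip_width: 0.0002
gripper_force: 0.0
```

>>> {"fn": "play_rows", "kwargs": {
  "targets": "1 0.0005 0 0 0; 1 0.001 0 0 0; 1 0.001 0 0 0"
}}

```text
clock: 9.07
tcp_pos: [0.5154, -0.0457, 0.0552]
orientation: [-1.776, -2.59, -0.0]
contact_force: [-0.1, 0.4, 0.4]
grip_width: 0.0002
gripper_force: 0.0
```

```bash
python3 n.py 0.06 0.055
```

```text
t 9.0667 rack [ 1.1 67.6 55.2] F [0.04 0.45 0.43] grip 0.00024149565923551895
delta tool [-0.0076 -0.0011  0.0002] spin -0.0049 q [ 0.35  0.51 -0.48  2.04  0.37  0.67  0.  ]
```

Force has fallen to zero while I was advancing, so the stop snapped ahead. I'll back off straight and check.

>>> {"fn": "play_rows", "kwargs": {
  "targets": "1 -0.003 0 0 0; 1 -0.01 0 0 0; 1 -0.02 0 0 0; 1 -0.03 0 0 0; 1 -0.04 0 0 0; 1 -0.05 0 0 0; 1 -0.055 0 0 0; 1 -0.055 0 0 0"
}}

```text
clock: 9.73
tcp_pos: [0.5359, -0.0997, 0.0552]
orientation: [1.781, 2.587, -0.0]
contact_force: [-0.0, 0.1, -0.2]
grip_width: -0.0001
gripper_force: 0.0
```

>>> {"fn": "play_rows", "kwargs": {
  "targets": "1 0 0 -0.02 0; 1 0 0 -0.05 0; 1 0 0 -0.085 0; 1 0 0 -0.115 0; 1 0 0 -0.135 0; 1 0 0 -0.145 0; 1 0 0 -0.145 0; 1 0 0 -0.145 0"
}}

```text
clock: 10.4
tcp_pos: [0.535, -0.0975, 0.1997]
orientation: [-1.777, -2.59, 0.001]
contact_force: [-0.1, 0.1, -0.8]
grip_width: 0.0001
gripper_force: 0.0
```

```bash
python3 n.py 0 0.2
python3 - <<'E'
from h import *
w=r.grab_frame("wrist")[40:180,220:420,::-1]
a=r.grab_frame("scene")[195:345,260:400,::-1];b=r.grab_frame("side")[180:315,310:400,::-1]
o=np.zeros((600,800,3),np.uint8);o[:300,:280]=cv2.resize(a,(280,300),interpolation=3);o[300:,:200]=cv2.resize(b,(200,300),interpolation=3)
o[:350,290:790]=cv2.resize(w,(500,350),interpolation=3)
cv2.imwrite('pics/a3.png',o)
E
```

```text
t 10.4 rack [  0.5  12.1 199.7] F [-0.07  0.15 -0.84] grip 6.91608793407705e-05
delta tool [-0.0121 -0.0004 -0.0003] spin -0.0053 q [ 0.52  0.35 -0.55  1.87  0.22  0.98  0.24]
```

View pics/a3.png

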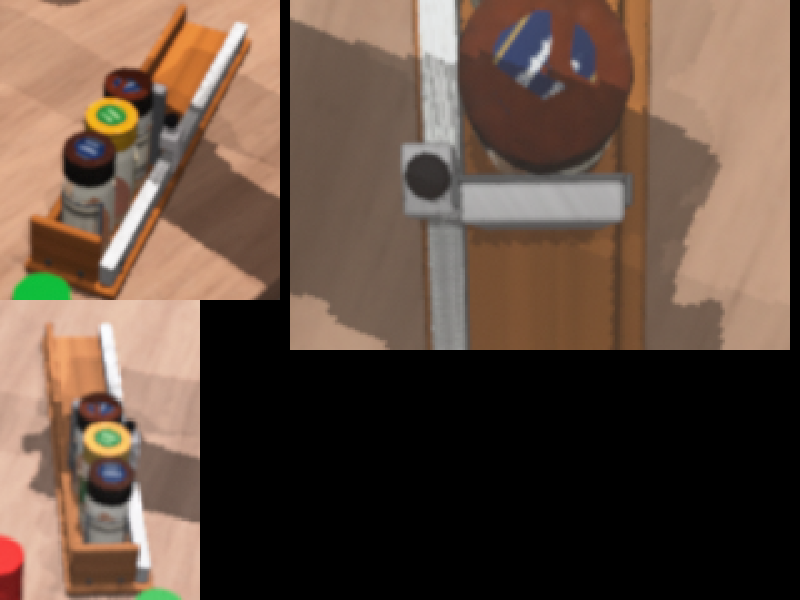

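Run:
```python
from h import *
for u,v in((460,222),(622,220)):print("back edge",rack(plane("wrist",220+(u-290)/2.5,40+v/2.5,.095)))
for h in(.079,.0815):print(h,"pin",rack(plane("wrist",220+(428-290)/2.5,40+176/2.5,h)))
a=r.grab_frame("scene");b=r.grab_frame("side");cv2.imwrite('pics/s9.png',a[:,:,::-1]);cv2.imwrite('pics/d9.png',b[:,:,::-1])
def cap(im,c,rad=9):
    g=im[c[1]-rad:c[1]+rad,c[0]-rad:c[0]+rad].max(2);m=(g<45);y,x=np.nonzero(m);return c[0]-rad+x.mean(),c[1]-rad+y.mean(),m.sum()
A=cv2.imread('pics/scene0.png');B=cv2.imread('pics/side0.png')
E0=[cap(A,(362,222)),cap(B,(364,207))];E1=[cap(a,(345,255),7),cap(b,(369,238),7)];print(E0,E1)
for e in(E0,E1):X,g=tri(("scene",*e[0][:2]),("side",*e[1][:2]));print(rack(X),g)
```

```text
back edge [-21.5  86.8  95. ]
back edge [19.7 87.1 95. ]
0.079 pin [-31.1  99.1  79. ]
0.0815 pin [-30.8  98.9  81.5]
[(np.float64(361.69565217391306), np.float64(223.47826086956522), np.int64(23)), (np.float64(363.3333333333333), np.float64(208.33333333333334), np.int64(3))] [(np.float64(344.72727272727275), np.float64(254.77272727272728), np.int64(44)), (np.float64(368.0), np.float64(236.0), np.int64(7))]
[-30.   13.5  74.4] 0.0009237188117676306
[-30.7  98.4  72. ] 0.00025634695188545676
```

The stop moved 86 mm, against an expected 85 to 88. The last 8 mm or so was on its own, because the fingertips only reached 78.6. The pin sits about 2.4 mm lower, so it's in the notch.

```bash
python3 -c "
from bench import r
print(r.hand_in())"
```

```text
the job is handed in; nothing more can be done
None
```

The job is handed in: the stop snapped into the notch, its pin down by about 2.4 mm, with the three jars gathered upright, the salt shaker and jam jar not touched, and the hand clear (the hand-in gave no verdict).

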